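Take the wheel off the tyre truer's bent spindle

ROBOT

A 7-joint arm with a two-finger parallel gripper is mounted at the origin on the work surface. World frame = base frame: x ahead of the robot, y to its left, z up, the work surface at z = 0. Lengths are in m, angles in rad, forces in N, time in s.
With the tool pointing down it reaches from about 0.425 to 0.925 m from the base axis. Payload 6.8 kg.
Tool frame: the origin (TCP) lies between the finger pads; the fingertips stand 22 mm ahead of it and the grasp point (between the pads) lies 3 mm ahead of it; z points along the fingers, y is the direction in which the jaws open and shut (so a half turn about z gives the same grasp; the last joint's range is limited). The gripper opens to 85 mm and grips with 20 to 120 N. Pads are 22 mm wide; open, the fingers measure 114 mm over their backs; the gripper's body (76 mm by 85 mm) begins 54 mm behind the grasp point. The pads swing forward as they close: fully open they stand 13 mm farther back than shut.
Start: joints at [1.235, 0.477, 0.022, 1.555, -0.011, 1.109, -0.083], TCP at [0.152, -0.658, 0.253] pointing down, gripper open.
Joint ranges: [-2.96, 2.96], [-0.34, 2.1], [-1.41, 1.46], [0.24, 2.44], [-1.37, 4.51], [0.17, 1.92], [-2.96, 2.96]. Speed limits (rad/s): [2.39, 2.39, 3.14, 3.14, 3.14, 3.14, 3.14].

INTERFACE

Orientations are given as a unit quaternion [w, x, y, z].
In Python, from station import bot gives the robot as it stands. The module is installed in compiled form; this text tells all that it offers.
- The arm moves only by the tool drive_tool, never from a script. Its argument "series" is one flat list of numbers, 7 for each row, row after row: the opening, from -1 (shut) to 1 (fully open), then the shift along the tool's x, y, z in mm, then the turn, a rotation vector about the tool's x, y, z in rad. In form: [jaw, x, y, z, wx, wy, wz, jaw, x, y, z, wx, wy, wz, ...]. A call has 1 to 12 rows; each row shifts and turns the commanded pose from where the row before left it, along the tool's axes as they then stand; what a row does not reach is not made up. A row lasts 1/8 s, in which the tool goes at most 62.5 mm and 10.7 degrees, less where a joint would pass 70% of its speed; a pose out of reach is approached as far as the arm can. A call with a gripper value outside its range is refused whole. The fingers move at their own pace and stop on an object; "force" is the grip in N (left out, the last holds). Time passes only in rows, so rows that do not move let the fingers close. It gives the time, the measured TCP pose, the force and the opening at its end, in the units of the state.
- bot.get_obs(): the state, without advancing time (a new reading comes with each control period).
- bot.read_camera(name): name is "side" or "top" or "wrist"; returns a dict with "pixels" (384x512x3 uint8, blue, green, red), "camera_matrix" (3x3 intrinsics, pixels), "distortion" ([k1, k2, p1, p2, k3] as OpenCV has them; the pictures are not rectified), "rvec" (rotation vector, rad) and "tvec" (3), from world to camera coordinates, as OpenCV has them. Camera axes: x right, y down, z forward; pixel columns grow to the right and rows downward; lengths in m; the calibration is good to about 2 mm. A picture is of the moment at which its call begins. There is no depth.
- bot.hand_in(): hands the job in, once; it reports no verdict.
The state is a dict: "t": time; "q": joint angles; "joint_vel": joint speeds; "joint_torque": joint torques, N m; "eef_pos": TCP position; "tool_rot": TCP orientation; "contact_force": force on the tool from outside, world axes, zero at the start; "torque": the same for the moment, N m; "gripper_width": opening from 0.0 (shut) to 1.0 (fully open).
Only numpy, scipy, OpenCV 4.12 (cv2) and the standard library are available. Lean on these libraries where they do the work, as an engineer would, in place of code of your own. Each camera call takes 0.05 s, during which the arm holds its last target. There are 200 camera calls.

TASK

The spindle of the tyre truer is bent and has to be changed: hold the yellow wheel and slide it off the open end of the spindle, letting it follow the bend so that it never bears hard on the steel (keep that well under 12 N). Then stand the wheel upright on its tread in the orange cradle, setting it down rather than dropping it, and let go; leave the glue bottle, the spare wheel and the screwdriver where they are.

Things in the scene. Friction and masses are not known exactly. Their poses are not given: they have to be found in the camera images.
- wheel: Model-car wheel: black tyre, yellow rim, 64 mm across, 26 mm wide, 40 to 85 g. Origin at its centre, axle axis = own y. Flat tyre side walls at 13 mm either side, radius 22 to 32 mm; rim recessed. Only an 8 mm thick disc at mid width, bored 10 mm, bears on the spindle, so a push on one side wall cocks and jams it; across the tread it is held square. Starts hanging on the straight part, axis level, centre 39 to 45 mm from the face.
- truer: Tyre truer, a fixed bench machine: blue base 150 x 170 mm, aluminium block 117 mm high, dark motor, and the steel spindle, which does not yield. Origin on the table under the point where the spindle leaves the block's face; own z up, the spindle leaves along own -y.
- spindle_root (a point): Where the 7 mm spindle leaves the face, 90 mm above the table; axes as the truer. It sticks out 99 mm along -y: first 50 mm straight and level, last 50 mm straight but bent off about 10 degrees, in a direction that differs each time (up, down, left, right, between; not given). Open end about 9 mm off line. Play of a wheel held level: 1.5 mm all round on the straight part, about 0.8 on the bent.
- cradle: Orange wheel cradle fixed to the table, 100 x 45 mm: a trough along its own x between two side lips 22 mm high and 33 mm apart, with two steel cross rods on which the tread rests. Origin at the centre of its underside, own z up; a wheel in it has its axle along own y (either way round).
- cradle_seat (a point): Where the centre of a seated wheel is: 42 mm above the table in the middle of the cradle; axes as the cradle.
- glue: Bystander: standing glue bottle, 36 mm across, 100 mm tall, red cap; origin at the centre of its underside.
- spare: Bystander: spare wheel with white rim lying flat, 64 mm across, 26 mm high; origin at the centre of its underside.
- driver: Bystander: screwdriver, 160 mm long, blue handle, lying along its own x; origin on the table near its middle.
There are look-alikes about, which are no part of the job. Of the things that look like the cradle, take the one that is farthest from the robot's base at the start.

How it is judged:
By the outcome, as a careful person would: the job done as asked, in the order asked, and still so for the second after the job is handed in, with the robot touching nothing.
It also fails if it takes over 58 s, if anything falls off the work surface, if the arm or the gripper's body presses on something with over 40 N, if the wrist force passes 120 N, or if a joint passes its speed limit or range.

## Working session

There is one attempt and no reset: what is moved stays moved. The work goes in short steps, Python scripts to look and compute and a tool call to move; the robot and the scene stay as the last step left them, time stands still between calls to the robot, and variables do not carry over. Pictures are saved under pics/ and viewed, about 8 in all and at most 12, crops included, and the job is handed in when it is done.

Besides the shell and the picture viewer there is one more tool, called after "Emit:" by a JSON object that holds its "method" and its "body". drive_tool: Moves the arm, as the interface text tells. Its arguments: {"type":"object","properties":{"series":{"type":"array"},"force":{"type":"number"}},"required":["series"]}

```bash
mkdir -p pics; cat > h.py <<'E'
import numpy as np, cv2
from station import bot
from scipy.spatial.transform import Rotation as R
def cam(n):
    c=bot.read_camera(n); c['R']=cv2.Rodrigues(np.array(c['rvec'],float))[0]; c['t']=np.array(c['tvec'],float).ravel()
    c['K']=np.array(c['camera_matrix'],float); c['D']=np.array(c['distortion'],float); c['C']=-c['R'].T@c['t']; return c
def ray(c,uv):
    p=cv2.undistortPoints(np.array(uv,float).reshape(-1,1,2),c['K'],c['D']).reshape(-1,2)
    d=np.c_[p,np.ones(len(p))]@c['R']; return d/np.linalg.norm(d,axis=1)[:,None]
def onz(c,uv,z):
    d=ray(c,uv); return c['C']+d*((z-c['C'][2])/d[:,2])[:,None]
def proj(c,P): return cv2.projectPoints(np.array(P,float).reshape(-1,1,3),c['R'],c['t'],c['K'],c['D'])[0].reshape(-1,2)
def tri(c1,u1,c2,u2):
    d1=ray(c1,u1)[0];d2=ray(c2,u2)[0];s=np.linalg.lstsq(np.c_[d1,-d2],c2['C']-c1['C'],rcond=None)[0]
    a=c1['C']+s[0]*d1;b=c2['C']+s[1]*d2; return (a+b)/2,np.linalg.norm(a-b)
E
python3 - <<'E'
from h import *
import pickle
o=bot.get_obs();print(o)
cs={n:cam(n) for n in('side','top','wrist')}
pickle.dump(cs,open('c0.pkl','wb'))
for n in cs: print(n,cs[n]['C'].round(3),cs[n]['K'][0,0], cs[n]['R'].round(2).tolist())
cv2.imwrite('pics/top.png',cv2.resize(cs['top']['pixels'],(800,600),interpolation=3))
cv2.imwrite('pics/side.png',cv2.resize(cs['side']['pixels'],(800,600),interpolation=3))
E
```

```text
{'t': 0.0, 'q': array([ 1.23489081,  0.47778023,  0.02235384,  1.5564591 , -0.01150266,
        1.10928461, -0.0831364 ]), 'joint_vel': array([-0.00083641,  0.0025639 , -0.00010924, -0.0009911 ,  0.00084707,
        0.00030637,  0.00020774]), 'joint_torque': array([-1.04982093e-03, -5.96454155e+01,  1.60773374e+00, -2.81196588e+01,
        1.24791704e-02,  9.35071061e-03,  4.14354042e-05]), 'eef_pos': array([ 0.15229842, -0.65702865,  0.25233604]), 'tool_rot': array([-8.85190214e-04,  9.93521313e-01,  1.13642369e-01, -1.70508901e-04]), 'contact_force': array([-0.31984547, -0.18390315, -0.81226896]), 'torque': array([0.00184011, 0.0118247 , 0.01022512]), 'gripper_width': 1.0030832846517945}
side [ 0.413 -0.666  0.564] 363.8486844504355 [[0.99, -0.15, -0.01], [-0.11, -0.65, -0.75], [0.1, 0.75, -0.66]]
top [ 0.34  -0.076  0.88 ] 369.4199712903453 [[-0.02, -1.0, 0.04], [-0.98, 0.01, -0.19], [0.19, -0.04, -0.98]]
wrist [ 0.229 -0.639  0.374] 345.39608762475757 [[0.23, -0.97, -0.0], [-0.93, -0.22, 0.31], [-0.3, -0.07, -0.95]]
```

View pics/top.png

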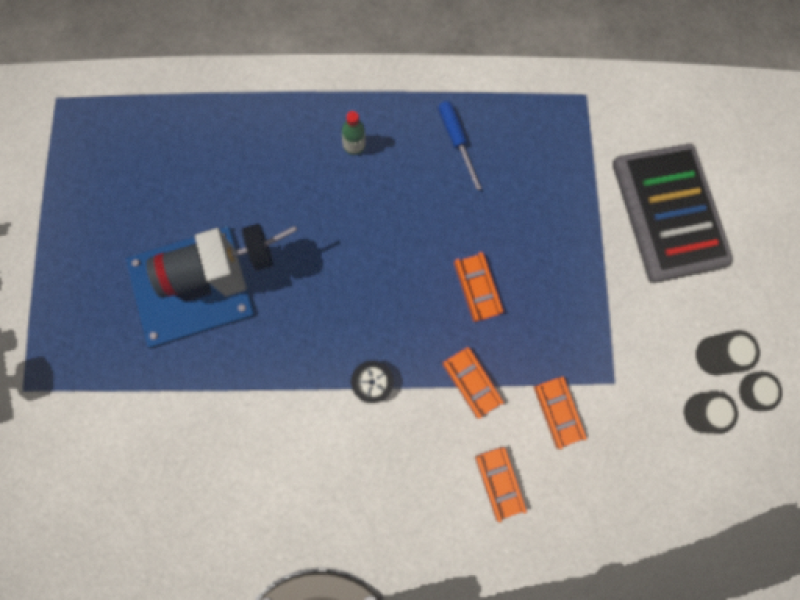

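View pics/side.png

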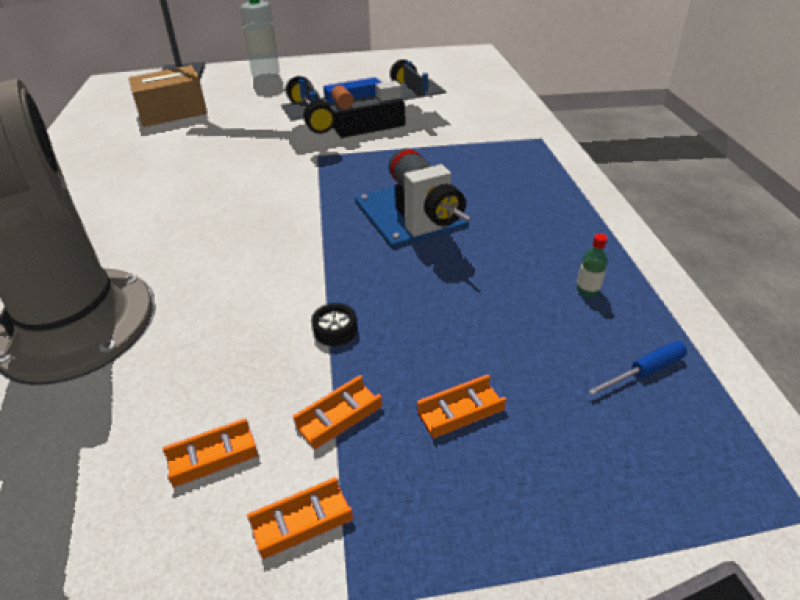

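Top picture (800×600 px): the truer's block is at (218,262), with the wheel at (257,247) and the spindle tip at (296,230). The glue bottle is at (352,135), the driver at (460,145) and the spare at (373,381). There are four orange cradles, at (478,286), (473,382), (560,412) and (501,484). I'll compute which is farthest from the base, and enlarge that one and the spindle.

```bash
python3 - <<'E'
from h import *
import pickle
cs=pickle.load(open('c0.pkl','rb'))
for n in('top','side'):
    c=cs[n];hsv=cv2.cvtColor(c['pixels'],cv2.COLOR_BGR2HSV)
    m=cv2.inRange(hsv,(5,150,100),(20,255,255)); m=cv2.morphologyEx(m,cv2.MORPH_CLOSE,np.ones((5,5)))
    for k in cv2.findContours(m,0,2)[0]:
        if cv2.contourArea(k)<200: continue
        P=onz(c,k.reshape(-1,2),0.015)[:,:2].astype(np.float32)
        (x,y),wh,a=cv2.minAreaRect(P*1000)
        b=cv2.boxPoints(((x,y),wh,a)); e=b[1]-b[0]; f=b[2]-b[1]; l=e if np.hypot(*e)>np.hypot(*f) else f
        print(n,k.reshape(-1,2).mean(0).round(),(x,y),np.round(wh),'yaw',np.degrees(np.arctan2(l[1],l[0])),'dist',np.hypot(x,y))
t=cs['top']['pixels'][125:235,75:215]; s=cs['side']['pixels'][90:200,220:360]
cr=cs['top']['pixels'][150:345,270:390]
a=cv2.resize(t,(400,314),interpolation=2);b=cv2.resize(s,(400,314),interpolation=2)
cr2=cv2.resize(cs['top']['pixels'][150:230,270:370],(392,286),interpolation=2);cr3=cv2.resize(cs['side']['pixels'][225:305,250:350],(400,286),interpolation=2)
cv2.imwrite('pics/m.png',np.vstack([np.hstack([a,b]),np.hstack([cv2.resize(cr2,(400,286)),cr3])]))
E
```

```text
top [320. 309.] (237.9928436279297, -267.77410888671875) [97. 44.] yaw 16.74068 dist 358.2507041279675
top [358. 263.] (339.55340576171875, -363.27886962890625) [97. 47.] yaw 17.437967 dist 497.2605478853498
top [303. 244.] (387.9068603515625, -231.9525909423828) [97. 47.] yaw 30.381027 dist 451.9665217166986
top [307. 183.] (534.735595703125, -247.7853240966797) [99. 48.] yaw 15.858843 dist 589.355346246789
side [189. 332.] (340.72857666015625, -366.26324462890625) [100.  54.] yaw 17.936867 dist 500.2446674567856
side [134. 289.] (238.20289611816406, -271.9045104980469) [99. 58.] yaw 16.875353 dist 361.48676676783526
side [293. 261.] (535.8150024414062, -250.29226684570312) [105.  57.] yaw 16.038122 dist 591.3915248666021
side [215. 262.] (388.0404968261719, -234.5882568359375) [104.  57.] yaw 30.972994 dist 453.43916617604407
```

View pics/m.png

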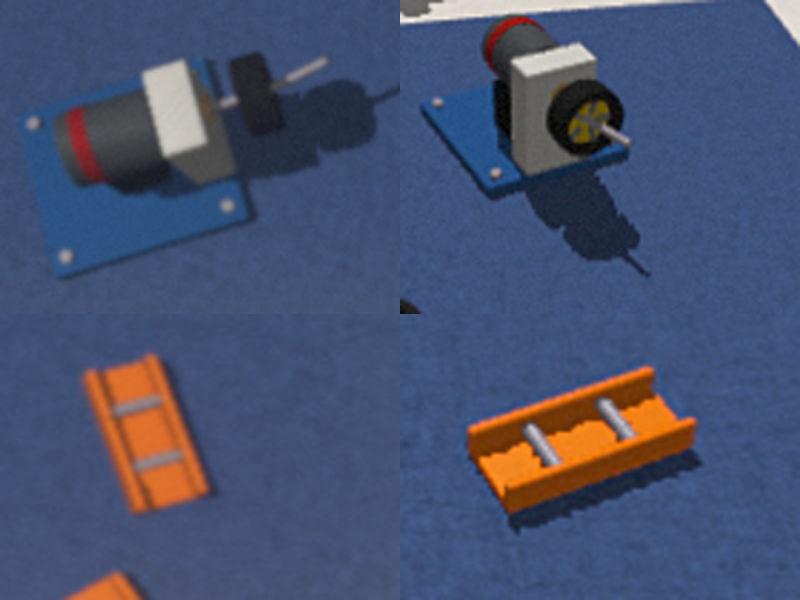

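The farthest orange cradle is the one at top pixel (478,286) in the 800 px picture. It sits at (0.535, -0.249), yaw about 16°, 0.59 m from the base; the others are at 0.36, 0.45 and 0.50 m. The crop shows it with two rods and two lips, and its size (99×48 mm) agrees with the text. Next I'll measure the wheel and spindle.

```bash
python3 - <<'E'
from h import *
import pickle
cs=pickle.load(open('c0.pkl','rb'));t,s=cs['top'],cs['side']
f=lambda x,y:(75+x/2.857,125+y/2.857)
g=lambda x,y:(220+(x-400)/2.857,90+y/2.857)
print('tip',tri(t,f(325,62),s,g(628,142)))
# block top face corners (z=.117) in top & side
B=onz(t,[f(143,70),f(186,60),f(207,142),f(163,153)],.117);print('top block',B.round(3).tolist())
B=onz(s,[g(511,55),g(580,44),g(597,63),g(524,80)],.117);print('side block',B.round(3).tolist())
print('wheel top',onz(t,[f(231,56),f(263,52),f(281,127),f(249,135)],.09).round(3).tolist())
print('screws',onz(t,[f(33,122),f(65,257),f(227,206)],.012).round(3).tolist())
print('wheel c side/top tri',tri(t,f(256,93),s,g(585,117)))
E
```

```text
tip (array([0.60394472, 0.02606121, 0.09406601]), np.float64(0.0030654819290617426))
top block [[0.59, 0.161, 0.117], [0.598, 0.128, 0.117], [0.533, 0.11, 0.117], [0.526, 0.142, 0.117]]
side block [[0.527, 0.145, 0.117], [0.591, 0.155, 0.117], [0.599, 0.119, 0.117], [0.531, 0.1, 0.117]]
wheel top [[0.61, 0.1, 0.09], [0.612, 0.075, 0.09], [0.552, 0.06, 0.09], [0.546, 0.084, 0.09]]
screws [[0.58, 0.286, 0.012], [0.463, 0.251, 0.012], [0.505, 0.117, 0.012]]
wheel c side/top tri (array([0.58047591, 0.08033945, 0.08731372]), np.float64(0.0010867751214705813))
```

Emit:
{"method": "drive_tool", "body": {"series": [1, 0, 0, -30, 0, 0, 0.17, 1, -20, -55, -10, 0, 0, 0.17, 1, -20, -55, 0, 0, 0, 0.17]}}

```text
t: 0.52
eef_pos: [0.1146, -0.5464, 0.2938]
tool_rot: [0.001, 0.99, -0.144, 0.0]
contact_force: [-0.3, -0.3, 0.5]
gripper_width: 0.999
```

```bash
cat >> h.py <<'E'
def plan(target,n,yaw=None,start=None):
    """rows in tool axes (mm, rad) for tool-down move to world target; yaw = angle of tool x"""
    o=bot.get_obs(); p=np.array(o['eef_pos']) if start is None else np.array(start[:3]); M=R.from_quat(np.roll(o['tool_rot'],-1)).as_matrix()
    th=np.arctan2(M[1,0],M[0,0]) if start is None else start[3]
    dy=0 if yaw is None else -(np.radians(yaw)-th)
    d=(np.array(target)-p)*1000/n
    for i in range(n):
        print('1,%.0f,%.0f,%.0f,0,0,%.3f'%(d[0]*np.cos(th)+d[1]*np.sin(th),d[0]*np.sin(th)-d[1]*np.cos(th),-d[2],dy/n),end=', ')
        th-=dy/n
    print(); return (*target,th)
E
python3 - <<'E'
from h import *
s=plan((0.40,-0.40,.28),8,-73.5)
s=plan((0.58,0.08,.20),12,-73.5,s)
E
```

```text
1,29,-28,2,0,0,0.124, 1,25,-31,2,0,0,0.124, 1,21,-34,2,0,0,0.124, 1,17,-36,2,0,0,0.124, 1,12,-38,2,0,0,0.124, 1,7,-39,2,0,0,0.124, 1,3,-40,2,0,0,0.124, 1,-2,-40,2,0,0,0.124, 
1,-34,-26,7,0,0,0.000, 1,-34,-26,7,0,0,0.000, 1,-34,-26,7,0,0,0.000, 1,-34,-26,7,0,0,0.000, 1,-34,-26,7,0,0,0.000, 1,-34,-26,7,0,0,0.000, 1,-34,-26,7,0,0,0.000, 1,-34,-26,7,0,0,0.000, 1,-34,-26,7,0,0,0.000, 1,-34,-26,7,0,0,0.000, 1,-34,-26,7,0,0,0.000, 1,-34,-26,7,0,0,0.000,
```

Emit:
{"method": "drive_tool", "body": {"series": [1, 29, -28, 2, 0, 0, 0.124, 1, 25, -31, 2, 0, 0, 0.124, 1, 21, -34, 2, 0, 0, 0.124, 1, 17, -36, 2, 0, 0, 0.124, 1, 12, -38, 2, 0, 0, 0.124, 1, 7, -39, 2, 0, 0, 0.124, 1, 3, -40, 2, 0, 0, 0.124, 1, -2, -40, 2, 0, 0, 0.124]}}

```text
t: 1.52
eef_pos: [0.3997, -0.3982, 0.2771]
tool_rot: [0.0, 0.803, -0.597, -0.0]
contact_force: [-0.8, 0.2, 1.1]
gripper_width: 0.999
```

Emit:
{"method": "drive_tool", "body": {"series": [1, -34, -26, 7, 0, 0, 0, 1, -34, -26, 7, 0, 0, 0, 1, -34, -26, 7, 0, 0, 0, 1, -34, -26, 7, 0, 0, 0, 1, -34, -26, 7, 0, 0, 0, 1, -34, -26, 7, 0, 0, 0, 1, -34, -26, 7, 0, 0, 0, 1, -34, -26, 7, 0, 0, 0, 1, -34, -26, 7, 0, 0, 0, 1, -34, -26, 7, 0, 0, 0, 1, -34, -26, 7, 0, 0, 0, 1, 0, 0, 0, 0, 0, 0]}}

```text
t: 3.02
eef_pos: [0.563, 0.0498, 0.1994]
tool_rot: [0.0, 0.807, -0.59, -0.001]
contact_force: [-0.6, -0.3, 0.9]
gripper_width: 1.002
```

```bash
python3 - <<'E'
from h import *
import pickle
o=bot.get_obs();print(o['t'],o['eef_pos'],o['tool_rot'],o['q'].round(2))
w=cam('wrist');pickle.dump(w,open('w1.pkl','wb'));print(w['C'],w['R'].round(3).tolist())
cv2.imwrite('pics/w1.png',cv2.resize(w['pixels'],(800,600),interpolation=2))
E
```

```text
3.025 [0.56303603 0.04980482 0.19943406] [ 3.16174411e-05  8.07338321e-01 -5.90088620e-01 -5.05083939e-04] [-0.36  0.36  0.2   1.89 -0.09  0.91 -2.95]
[ 0.58663913 -0.02605196  0.3210386 ] [[-0.953, -0.303, 0.0], [-0.288, 0.906, 0.311], [-0.095, 0.296, -0.95]]
```

View pics/w1.png

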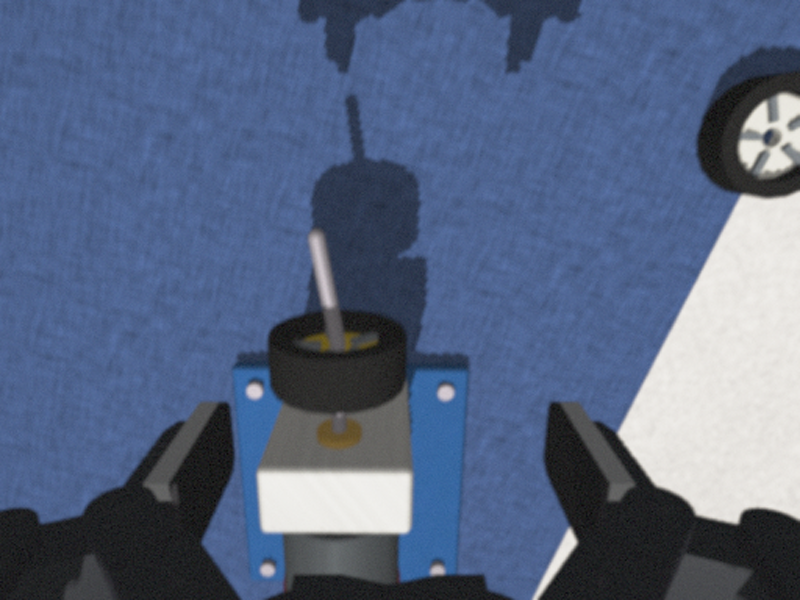

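```bash
python3 - <<'E'
from h import *
import pickle
cs=pickle.load(open('c0.pkl','rb'));t,s=cs['top'],cs['side'];w=pickle.load(open('w1.pkl','rb'))
def multi(obs):
    A=np.zeros((3,3));b=np.zeros(3)
    for c,u in obs:
        d=ray(c,u)[0];P=np.eye(3)-np.outer(d,d);A+=P;b+=P@c['C']
    X=np.linalg.solve(A,b);return X,[ (proj(c,X)[0]-u).round(1).tolist() for c,u in obs]
W=lambda x,y:(x*.64,y*.64)
print('tip',multi([(w,W(316,234)),(t,(188.75,146.7)),(s,(299.8,139.7))]))
print('tip w+s',multi([(w,W(316,234)),(s,(299.8,139.7))]))
B=onz(w,[W(258,470),W(412,469),W(411,532),W(263,532)],.117);print(B.round(4).tolist())
S=onz(w,[W(254,391),W(446,392),W(268,569),W(437,569)],.012);print(S.round(4).tolist())
for P in (B[0]-B[1],B[3]-B[2],S[0]-S[1],S[2]-S[3]): print(np.degrees(np.arctan2(P[1],P[0])),np.hypot(*P[:2]))
print('root',onz(w,[W(339,432)],.09),'bendish',onz(w,[W(334,318)],.09))
print('wheel edges at z.09',onz(w,[W(269,350),W(406,350),W(271,388),W(405,388)],.09).round(4).tolist())
# enlarged side + wrist crops
a=cv2.resize(s['pixels'][110:165,270:325],(440,440),interpolation=2);b=cv2.resize(w['pixels'][140:300,165:270],(290,440),interpolation=2)
cv2.imwrite('pics/m2.png',np.hstack([a,b]))
E
```

```text
tip (array([0.60330288, 0.02568885, 0.09455246]), [[-1.4, -0.2], [0.2, -0.5], [-0.8, 0.1]])
tip w+s (array([0.60367761, 0.02499917, 0.09545118]), [[-1.8, -1.1], [-0.6, -0.0]])
[[0.5974, 0.1302, 0.117], [0.5326, 0.1091, 0.117], [0.5223, 0.1415, 0.117], [0.5874, 0.1621, 0.117]]
[[0.6191, 0.154, 0.012], [0.5023, 0.1176, 0.012], [0.5767, 0.2892, 0.012], [0.4613, 0.2526, 0.012]]
18.023509359456607 0.06811095184555563
17.564681052156384 0.06823179898729849
17.29514509575194 0.12228018134684916
17.575229659241277 0.12105553577580426
root [[0.56617518 0.11774122 0.09      ]] bendish [[0.58472947 0.06145099 0.09      ]]
wheel edges at z.09 [[0.6091, 0.0858, 0.09], [0.5486, 0.0665, 0.09], [0.6036, 0.1046, 0.09], [0.5429, 0.0853, 0.09]]
```

View pics/m2.png

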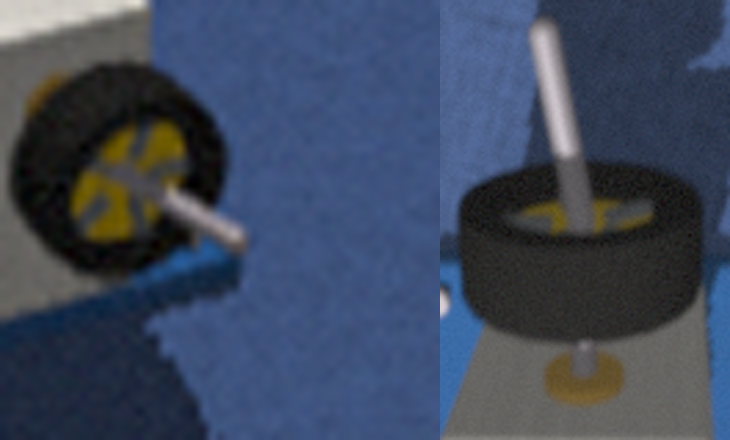

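The crops show the spindle leaving the wheel toward the upper left in the wrist view, tip at (316,235), with the brown boss at (339,432). In truer axes the tip is about 8 mm to +x and 4–5 mm up, at 99 mm along, so it is bent sideways to +x and somewhat up. The truer's yaw is 17.5°. Joint 7 is at its limit with this yaw, so I'll turn the tool half round.

Emit:
{"method": "drive_tool", "body": {"series": [1, 0, 0, 0, 0, 0, -0.1743, 1, 0, 0, 0, 0, 0, -0.1743, 1, 0, 0, 0, 0, 0, -0.1743, 1, 0, 0, 0, 0, 0, -0.1743, 1, 0, 0, 0, 0, 0, -0.1743, 1, 0, 0, 0, 0, 0, -0.1743, 1, 0, 0, 0, 0, 0, -0.1743, 1, 0, 0, 0, 0, 0, -0.1743, 1, 0, 0, 0, 0, 0, -0.1743]}}

```text
t: 4.2
eef_pos: [0.5627, 0.0396, 0.2005]
tool_rot: [0.0, 0.989, 0.148, -0.0]
contact_force: [-0.4, -0.5, -0.3]
gripper_width: 0.998
```

Emit:
{"method": "drive_tool", "body": {"series": [1, 0, 0, 0, 0, 0, -0.1743, 1, 0, 0, 0, 0, 0, -0.1743, 1, 0, 0, 0, 0, 0, -0.1743, 1, 0, 0, 0, 0, 0, -0.1743, 1, 0, 0, 0, 0, 0, -0.1743, 1, 0, 0, 0, 0, 0, -0.1743, 1, 0, 0, 0, 0, 0, -0.1743, 1, 0, 0, 0, 0, 0, -0.1743, 1, 0, 0, 0, 0, 0, -0.1743, 1, 0, 0, 0, 0, 0, 0]}}

```text
t: 5.45
eef_pos: [0.5628, 0.0398, 0.2005]
tool_rot: [0.0, 0.598, 0.801, -0.0]
contact_force: [-0.3, -0.6, 0.2]
gripper_width: 1.001
```

```bash
cat >> h.py <<'E'
def st(c=(.5775,.0804,.092),yaw=107.5):
    o=bot.get_obs();M=R.from_quat(np.roll(o['tool_rot'],-1)).as_matrix()
    print('t',round(o['t'],2),'p',np.round(o['eef_pos'],4),'yaw',np.degrees(np.arctan2(M[1,0],M[0,0])).round(2),'zaxis',M[:,2].round(4),'q7',o['q'][6].round(2),'F',np.round(o['contact_force'],2),'w',round(o['gripper_width'],3))
    # truer axes: x own, along -y, up
    T=np.array([[.9537,.3007,0],[.3007,-.9537,0],[0,0,1]])
    print('tool delta mm',(M.T@(np.array(c)-o['eef_pos'])*1000).round(1),'dyaw->wz',-np.radians(yaw)+np.arctan2(M[1,0],M[0,0]),'Ftruer',(T@o['contact_force']).round(2),'pos truer mm',(T@(o['eef_pos']-np.array([.565,.1195,.09]))*1000).round(1))
E
python3 -c "
from h import *
st()"
```

```text
t 5.45 p [0.5628 0.0398 0.2005] yaw 106.48 zaxis [ 1.e-04 -3.e-04 -1.e+00] q7 -0.07 F [-0.28 -0.6   0.15] w 1.001
tool delta mm [ 34.8  25.6 108.4] dyaw->wz -0.01782363886842564 Ftruer [-0.45  0.49  0.15] pos truer mm [-26.1  75.3 110.5]
```

Moving above the wheel (leaving about 40 mm to descend), then taking a look.

Emit:
{"method": "drive_tool", "body": {"series": [1, 18, 13, 20, 0, 0, -0.018, 1, 17, 13, 20, 0, 0, 0, 1, 0, 0, 10, 0, 0, 0, 1, 0, 0, 0, 0, 0, 0]}}

```text
t: 5.95
eef_pos: [0.5768, 0.0816, 0.1497]
tool_rot: [-0.0, 0.591, 0.807, -0.001]
contact_force: [0.0, -0.6, -0.2]
gripper_width: 0.997
```

```bash
python3 - <<'E'
from h import *
import pickle
st()
w=cam('wrist');pickle.dump(w,open('w2.pkl','wb'));print(w['C'])
cv2.imwrite('pics/w2.png',cv2.resize(w['pixels'],(800,600),interpolation=2))
E
```

```text
t 5.95 p [0.5768 0.0816 0.1497] yaw 107.61 zaxis [-0.0018 -0.0011 -1.    ] q7 -0.16 F [ 0.04 -0.57 -0.17] w 0.997
tool delta mm [-1.3  0.5 57.7] dyaw->wz 0.0019518587651563557 Ftruer [-0.13  0.55 -0.17] pos truer mm [-0.2 39.7 59.7]
[0.55228853 0.1573448  0.27129381]
```

View pics/w2.png

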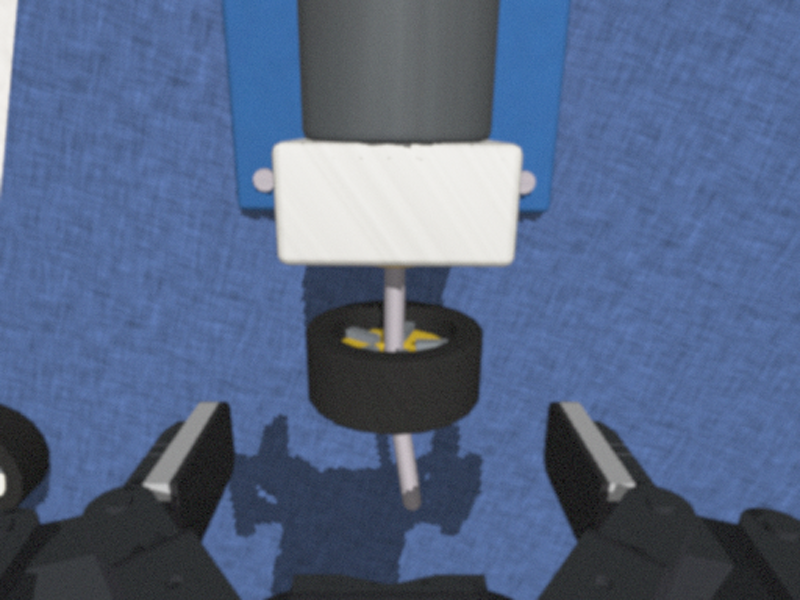

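```bash
python3 - <<'E'
from h import *
import pickle
w1=pickle.load(open('w1.pkl','rb'));w=pickle.load(open('w2.pkl','rb'));s=pickle.load(open('c0.pkl','rb'))['side']
T=np.array([[.9537,.3007,0],[.3007,-.9537,0],[0,0,1]]);O=np.array([.565,.1195,0])
W=lambda x,y:(x*.64,y*.64)
f=lambda P:((np.atleast_2d(P)-O)@T.T*1000).round(1).tolist()
print('tip w1w2',f(tri(w1,W(316,234),w,W(411,499))[0]),tri(w1,W(316,234),w,W(411,499))[1])
print('tip w2 side',f(tri(s,(299.8,139.7),w,W(411,499))[0]))
print('block front/back edges',f(onz(w,[W(281,264),W(516,264),W(274,145),W(522,145)],.117)))
print('screws',f(onz(w,[W(264,180),W(526,182)],.012)), f(onz(w1,[W(254,391),W(446,392)],.012)))
print('spindle near face',f(onz(w,[W(394.5,270)],.09)),'at 30?',f(onz(w,[W(394,345)],.09)),'bent start',f(onz(w,[W(402,436)],.091)),f(onz(w,[W(409,485)],.094)))
print('wheel sides',f(onz(w,[W(308,350),W(481,350),W(312,390),W(477,390)],.0885)))
print('w1 bent',f(onz(w1,[W(333,310)],.091)),f(onz(w1,[W(322,265)],.093)),'root',f(onz(w1,[W(339,432)],.09)))
st()
E
```

```text
tip w1w2 [[7.8, 100.5, 92.9]] 0.00038205711079080426
tip w2 side [[9.3, 100.6, 93.9]]
block front/back edges [[-32.6, -0.8, 117.0], [36.5, -0.9, 117.0], [-32.5, -34.4, 117.0], [35.6, -34.5, 117.0]]
screws [[-59.8, -14.9, 12.0], [63.5, -14.1, 12.0]] [[61.9, -16.6, 12.0], [-60.3, -17.1, 12.0]]
spindle near face [[1.1, 8.1, 90.0]] at 30? [[1.0, 36.2, 90.0]] bent start [[4.3, 73.4, 91.0]] [[7.1, 93.2, 94.0]]
wheel sides [[-30.5, 38.9, 88.5], [33.0, 38.7, 88.5], [-29.7, 55.2, 88.5], [32.4, 55.1, 88.5]]
w1 bent [[1.6, 65.5, 91.0]] [[5.6, 86.9, 93.0]] root [[0.6, 2.0, 90.0]]
t 6.0 p [0.5772 0.0816 0.1504] yaw 107.61 zaxis [-5.e-04 -1.e-03 -1.e+00] q7 -0.16 F [ 0.54  0.1  -0.76] w 1.0
tool delta mm [-1.2 -0.1 58.4] dyaw->wz 0.0019771536904700238 Ftruer [ 0.54  0.06 -0.76] pos truer mm [ 0.3 39.8 60.4]
```

The wheel is at (394,365) px between the open fingers. In truer axes, the spindle and wheel centre are about 1 mm to the tool's +y, and the tip is about +7.5 sideways and +3.5 up. Lowering and gripping.

Emit:
{"method": "drive_tool", "body": {"series": [1, -1, 1, 20, 0, 0, 0, 1, 0, 0, 20, 0, 0, 0, 1, 0, 0, 18, 0, 0, 0, 1, 0, 0, 0, 0, 0, 0, 1, 0, 0, 0, 0, 0, 0]}}

```text
t: 6.62
eef_pos: [0.5788, 0.0829, 0.0924]
tool_rot: [-0.0, 0.589, 0.808, 0.0]
contact_force: [-0.2, 0.4, -0.5]
gripper_width: 1.002
```

```bash
python3 -c "
from h import *
st();st();st()"
```

```text
t 6.62 p [0.5788 0.0829 0.0924] yaw 107.79 zaxis [ 1.e-04  2.e-04 -1.e+00] q7 -0.2 F [-0.25  0.36 -0.5 ] w 1.002
tool delta mm [-1.9 -2.   0.4] dyaw->wz 0.0051318704035145934 Ftruer [-0.13 -0.41 -0.5 ] pos truer mm [ 2.2 39.1  2.4]
t 6.62 p [0.5788 0.0829 0.0924] yaw 107.79 zaxis [ 1.e-04  2.e-04 -1.e+00] q7 -0.2 F [-0.25  0.36 -0.5 ] w 1.002
tool delta mm [-1.9 -2.   0.4] dyaw->wz 0.0051318704035145934 Ftruer [-0.13 -0.41 -0.5 ] pos truer mm [ 2.2 39.1  2.4]
t 6.62 p [0.5788 0.0829 0.0924] yaw 107.79 zaxis [ 1.e-04  2.e-04 -1.e+00] q7 -0.2 F [-0.25  0.36 -0.5 ] w 1.002
tool delta mm [-1.9 -2.   0.4] dyaw->wz 0.0051318704035145934 Ftruer [-0.13 -0.41 -0.5 ] pos truer mm [ 2.2 39.1  2.4]
```

Emit:
{"method": "drive_tool", "body": {"series": [0.7, -1.5, -1, 0, 0, 0, 0.005, 0.7, 0, 0, 0, 0, 0, 0]}}

```text
t: 6.88
eef_pos: [0.5785, 0.0807, 0.0929]
tool_rot: [0.0, 0.591, 0.806, 0.0]
contact_force: [-0.3, 0.4, -0.5]
gripper_width: 0.855
```

```bash
python3 - <<'E'
from h import *
import pickle
st()
w=cam('wrist');pickle.dump(w,open('w3.pkl','wb'))
cv2.imwrite('pics/w3.png',cv2.resize(w['pixels'],(800,600),interpolation=2))
E
```

```text
t 6.88 p [0.5785 0.0807 0.0929] yaw 107.48 zaxis [ 1.e-03 -1.e-04 -1.e+00] q7 -0.2 F [-0.25  0.35 -0.48] w 0.855
tool delta mm [ 0.  -1.   0.9] dyaw->wz -0.0004359094561268151 Ftruer [-0.14 -0.41 -0.48] pos truer mm [ 1.2 41.1  2.9]
```

View pics/w3.png

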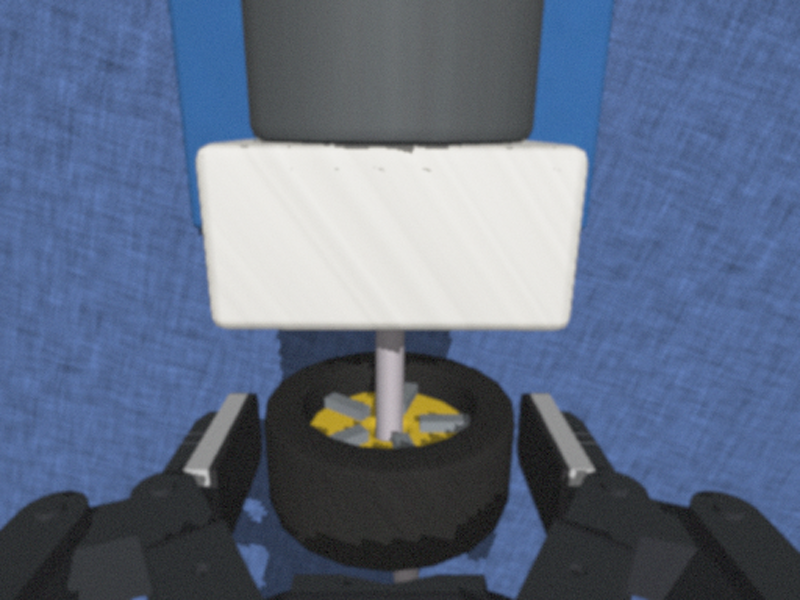

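The wheel (266–512 px, mid 389) is centred between the pads (258 and 520 px, mid 389). Gripping.

Emit:
{"method": "drive_tool", "body": {"series": [0.3, 0, 0, 0, 0, 0, 0, 0.3, 0, 0, 0, 0, 0, 0, 0.3, 0, 0, 0, 0, 0, 0, 0.3, 0, 0, 0, 0, 0, 0], "force": 35}}

```text
t: 7.42
eef_pos: [0.5784, 0.0809, 0.0928]
tool_rot: [0.0, 0.591, 0.806, 0.0]
contact_force: [-1.2, -0.9, 6.0]
gripper_width: 0.723
```

```bash
python3 -c "
from h import *
st()"
```

```text
t 7.42 p [0.5784 0.0809 0.0928] yaw 107.49 zaxis [ 6.e-04 -1.e-04 -1.e+00] q7 -0.2 F [-1.19 -0.87  6.01] w 0.723
tool delta mm [-0.2 -1.   0.8] dyaw->wz -0.0001321127877633721 Ftruer [-1.4   0.47  6.01] pos truer mm [ 1.2 40.9  2.8]
```

The closing pads press the wheel down on the spindle (6 N), so I'll lift to centre it.

Emit:
{"method": "drive_tool", "body": {"series": [0.3, 0, 0, -1, 0, 0, 0, 0.3, 0, 0, 0, 0, 0, 0]}}

```text
t: 7.68
eef_pos: [0.578, 0.0809, 0.0931]
tool_rot: [-0.0, 0.591, 0.806, -0.0]
contact_force: [-0.3, 0.1, 0.0]
gripper_width: 0.721
```

Emit:
{"method": "drive_tool", "body": {"series": [0.3, 0, 0, -1, 0, 0, 0, 0.3, 0, 0, 0, 0, 0, 0]}}

```text
t: 7.92
eef_pos: [0.5781, 0.0809, 0.0942]
tool_rot: [-0.0, 0.591, 0.806, -0.0]
contact_force: [-0.8, 0.5, -0.4]
gripper_width: 0.721
```

```bash
python3 -c "
from h import *
st()"
```

```text
t 7.92 p [0.5781 0.0809 0.0942] yaw 107.5 zaxis [-3.e-04  0.e+00 -1.e+00] q7 -0.2 F [-0.79  0.46 -0.37] w 0.721
tool delta mm [-0.3 -0.7  2.2] dyaw->wz -3.1388612628413526e-05 Ftruer [-0.62 -0.68 -0.37] pos truer mm [ 0.9 40.7  4.2]
```

Free of contact (force at noise level). I'll slide along the straight part to just before the elbow.

Emit:
{"method": "drive_tool", "body": {"series": [0.3, -2, 0, 0, 0, 0, 0, 0.3, -2, 0, 0, 0, 0, 0, 0.3, -1, 0, 0, 0, 0, 0, 0.3, 0, 0, 0, 0, 0, 0]}}

```text
t: 8.43
eef_pos: [0.5797, 0.0759, 0.0943]
tool_rot: [-0.0, 0.591, 0.806, -0.0]
contact_force: [-0.6, -0.8, 0.0]
gripper_width: 0.723
```

```bash
python3 -c "
from h import *
st()"
```

```text
t 8.43 p [0.5797 0.0759 0.0943] yaw 107.48 zaxis [-1.e-04 -0.e+00 -1.e+00] q7 -0.19 F [-0.55 -0.85  0.05] w 0.723
tool delta mm [ 4.9 -0.7  2.3] dyaw->wz -0.00036967707135282524 Ftruer [-0.78  0.64  0.05] pos truer mm [ 0.9 46.   4.3]
```

Emit:
{"method": "drive_tool", "body": {"series": [0.3, -2, 0, 0, 0, -0.02, -0.04, 0.3, -2, 0, 0, 0, -0.02, -0.04, 0.3, 0, 0, 0, 0, 0, 0]}}

```text
t: 8.8
eef_pos: [0.5808, 0.0729, 0.0944]
tool_rot: [0.016, 0.558, 0.83, -0.012]
contact_force: [0.6, 0.7, -1.0]
gripper_width: 0.723
```

Emit:
{"method": "drive_tool", "body": {"series": [0.3, -2, 0.1, 0, 0, -0.02, -0.04, 0.3, -2, 0.1, 0, 0, -0.02, -0.04, 0.3, 0, 0, 0, 0, 0, 0]}}

```text
t: 9.18
eef_pos: [0.5826, 0.0691, 0.0946]
tool_rot: [0.032, 0.524, 0.851, -0.024]
contact_force: [-0.6, -0.2, -0.9]
gripper_width: 0.725
```

```bash
python3 -c "
from h import *
st()"
```

```text
t 9.18 p [0.5826 0.0691 0.0946] yaw 116.77 zaxis [ 0.0302 -0.0743 -0.9968] q7 -0.13 F [-0.57 -0.15 -0.87] w 0.725
tool delta mm [12.6  0.6  1.6] dyaw->wz 0.16175323664044994 Ftruer [-0.59 -0.03 -0.87] pos truer mm [ 1.6 53.4  4.6]
```

The elbow is passed with no force. Continuing along the bent part in small steps.

Emit:
{"method": "drive_tool", "body": {"series": [0.3, -3, 0, 0, 0, 0, 0, 0.3, -3, 0, 0, 0, 0, 0, 0.3, 0, 0, 0, 0, 0, 0]}}

```text
t: 9.55
eef_pos: [0.5856, 0.0627, 0.095]
tool_rot: [0.032, 0.525, 0.85, -0.024]
contact_force: [-0.2, 0.5, -0.8]
gripper_width: 0.727
```

Emit:
{"method": "drive_tool", "body": {"series": [0.3, -3, 0, 0, 0, 0, 0, 0.3, -3, 0, 0, 0, 0, 0, 0.3, 0, 0, 0, 0, 0, 0]}}

```text
t: 9.93
eef_pos: [0.5882, 0.0576, 0.0955]
tool_rot: [0.032, 0.525, 0.85, -0.024]
contact_force: [0.0, 0.3, 0.2]
gripper_width: 0.725
```

```bash
python3 -c "
from h import *
st()"
```

```text
t 9.93 p [0.5882 0.0576 0.0955] yaw 116.65 zaxis [ 0.03   -0.0741 -0.9968] q7 -0.11 F [0.05 0.33 0.19] w 0.725
tool delta mm [25.4  0.7  1.5] dyaw->wz 0.15962563986866085 Ftruer [ 0.15 -0.3   0.19] pos truer mm [ 3.5 66.   5.5]
```

Emit:
{"method": "drive_tool", "body": {"series": [0.3, -3, 0, 0, 0, 0, 0, 0.3, -3, 0, 0, 0, 0, 0, 0.3, 0, 0, 0, 0, 0, 0]}}

```text
t: 10.3
eef_pos: [0.5909, 0.0523, 0.096]
tool_rot: [0.032, 0.525, 0.85, -0.024]
contact_force: [-1.1, 0.7, -0.3]
gripper_width: 0.725
```

Emit:
{"method": "drive_tool", "body": {"series": [0.3, -3, 0, 0, 0, 0, 0, 0.3, -3, 0, 0, 0, 0, 0, 0.3, 0, 0, 0, 0, 0, 0]}}

```text
t: 10.68
eef_pos: [0.5936, 0.0469, 0.0965]
tool_rot: [0.032, 0.525, 0.85, -0.024]
contact_force: [0.7, 0.0, -0.1]
gripper_width: 0.724
```

```bash
python3 - <<'E'
from h import *
st()
w=cam('wrist')
cv2.imwrite('pics/w4.png',cv2.resize(w['pixels'][170:384,130:400],(800,600),interpolation=2))
E
```

```text
t 10.68 p [0.5936 0.0469 0.0965] yaw 116.65 zaxis [ 0.0301 -0.0742 -0.9968] q7 -0.09 F [ 0.69  0.05 -0.12] w 0.724
tool delta mm [37.4  0.6  1.5] dyaw->wz 0.1597249116500552 Ftruer [ 0.67  0.16 -0.12] pos truer mm [ 5.5 77.8  6.5]
```

View pics/w4.png

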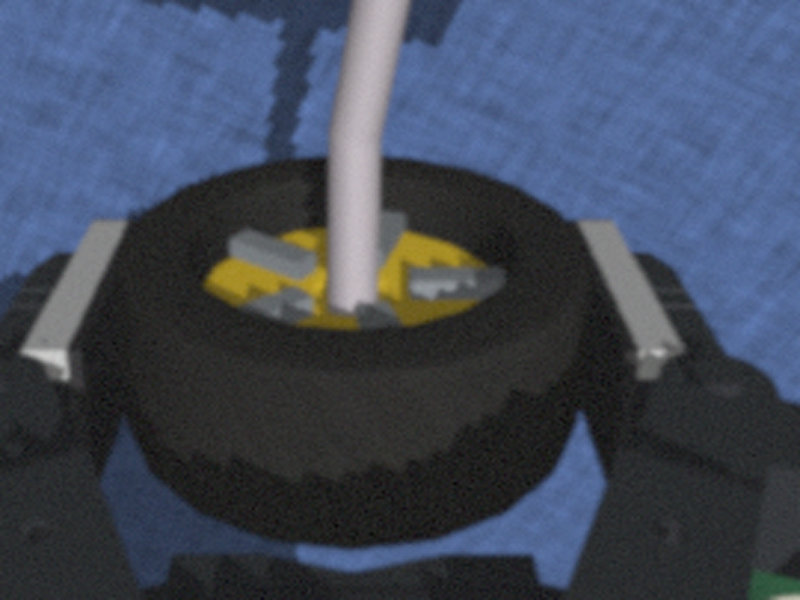

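Crop: the spindle enters the hub at (355,300), central in the rim (205–505), with no contact force. The glue bottle shows at lower right, so I'll check its position before going further.

Emit:
{"method": "drive_tool", "body": {"series": [0.3, -3, 0, 0, 0, 0, 0, 0.3, -3, 0, 0, 0, 0, 0, 0.3, 0, 0, 0, 0, 0, 0]}}

```text
t: 11.1
eef_pos: [0.5963, 0.0416, 0.097]
tool_rot: [0.032, 0.525, 0.85, -0.024]
contact_force: [0.1, -0.5, -0.6]
gripper_width: 0.723
```

```bash
python3 - <<'E'
from h import *
import pickle
st()
t=pickle.load(open('c0.pkl','rb'));s=t['side'];t=t['top']
print('glue base top/side',onz(t,[(353*.64,152*.64)],0),onz(s,[(590*.64,290*.64)],0),'cap',onz(t,[(352*.64,117*.64)],.1))
print('driver',onz(t,[(446*.64,103*.64),(479*.64,188*.64)],.01),'spare',onz(t,[(373*.64,381*.64)],.026))
E
```

```text
t 11.1 p [0.5963 0.0416 0.097 ] yaw 116.65 zaxis [ 0.0301 -0.0742 -0.9968] q7 -0.08 F [ 0.08 -0.51 -0.59] w 0.723
tool delta mm [43.4  0.6  1.5] dyaw->wz 0.15963916260643884 Ftruer [-0.08  0.51 -0.59] pos truer mm [ 6.4 83.7  7. ]
glue base top/side [[ 0.76648753 -0.05458742  0.        ]] [[ 0.78236044 -0.05801948  0.        ]] cap [[ 0.7746777  -0.05570506  0.1       ]]
driver [[ 0.85149471 -0.210902    0.01      ]
 [ 0.698537   -0.25823133  0.01      ]] spare [[ 0.39066259 -0.08258786  0.026     ]]
```

The glue is at (0.775, -0.056), more than 10 cm clear. Continuing off the open end.

Emit:
{"method": "drive_tool", "body": {"series": [0.3, -3, 0, 0, 0, 0, 0, 0.3, -3, 0, 0, 0, 0, 0, 0.3, -2, 0, 0, 0, 0, 0, 0.3, 0, 0, 0, 0, 0, 0]}}

```text
t: 11.6
eef_pos: [0.5998, 0.0346, 0.0976]
tool_rot: [0.032, 0.525, 0.85, -0.024]
contact_force: [-0.1, -0.4, -0.8]
gripper_width: 0.722
```

Emit:
{"method": "drive_tool", "body": {"series": [0.3, -3, 0, 0, 0, 0, 0, 0.3, -3, 0, 0, 0, 0, 0, 0.3, -3, 0, 0, 0, 0, 0, 0.3, -3, 0, 0, 0, 0, 0, 0.3, 0, 0, 0, 0, 0, 0]}}

```text
t: 12.22
eef_pos: [0.6052, 0.0238, 0.0985]
tool_rot: [0.032, 0.525, 0.85, -0.024]
contact_force: [-0.8, 0.2, -0.7]
gripper_width: 0.723
```

Emit:
{"method": "drive_tool", "body": {"series": [0.3, -4, 0, 0, 0, 0, 0, 0.3, -6, 0, 0, 0, 0, 0, 0.3, -8, 0, 0, 0, 0, 0, 0.3, -10, 0, 0, 0, 0, 0, 0.3, -10, 0, 0, 0, 0, 0, 0.3, 0, 0, 0, 0, 0, 0]}}

```text
t: 12.98
eef_pos: [0.6225, -0.0111, 0.1016]
tool_rot: [0.032, 0.525, 0.85, -0.024]
contact_force: [0.0, 0.6, -0.7]
gripper_width: 0.72
```

```bash
python3 - <<'E'
from h import *
st()
w=cam('wrist')
cv2.imwrite('pics/w5.png',cv2.resize(w['pixels'],(640,480),interpolation=2))
E
```

```text
t 12.97 p [ 0.6225 -0.0111  0.1016] yaw 116.57 zaxis [ 0.0301 -0.0745 -0.9968] q7 0.03 F [ 0.02  0.61 -0.73] w 0.72
tool delta mm [102.5   0.7   1.4] dyaw->wz 0.1582391122973874 Ftruer [ 0.21 -0.57 -0.73] pos truer mm [ 15.6 141.9  11.6]
```

View pics/w5.png

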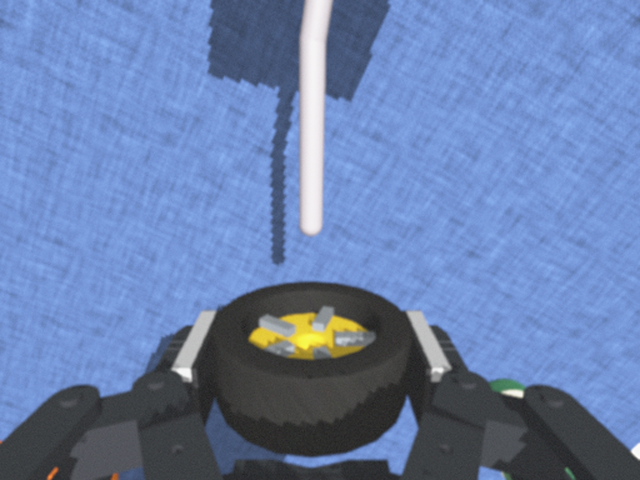

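The wheel is off: the spindle tip at (310,230) is clear of the rim at (312,340), and the wheel is firmly between the pads. Levelling and lifting, then on to the cradle.

Emit:
{"method": "drive_tool", "body": {"series": [0.3, -15, 0, -15, 0, 0.04, 0, 0.3, -15, 0, -20, 0, 0.04, 0, 0.3, -15, 0, -20, 0, 0, 0.09, 0.3, 0, 0, 0, 0, 0, 0.095, 0.3, 0, 0, 0, 0, 0, 0]}}

```text
t: 13.65
eef_pos: [0.6416, -0.0474, 0.1584]
tool_rot: [-0.002, 0.601, 0.799, -0.003]
contact_force: [-0.2, -0.1, -1.0]
gripper_width: 0.72
```

```bash
python3 - <<'E'
from h import *
st(c=(.535,-.249,.15),yaw=106)
st(c=(.557,-.326,.15),yaw=106)
E
```

```text
t 13.65 p [ 0.6416 -0.0474  0.1584] yaw 106.13 zaxis [-0.0059 -0.0025 -1.    ] q7 0.05 F [-0.18 -0.13 -0.98] w 0.72
tool delta mm [-164.1 -158.3    9.5] dyaw->wz 0.0022371287784370697 Ftruer [-0.22  0.07 -0.98] pos truer mm [ 22.8 182.2  68.4]
t 13.65 p [ 0.6416 -0.0474  0.1584] yaw 106.13 zaxis [-0.0059 -0.0025 -1.    ] q7 0.05 F [-0.18 -0.13 -0.98] w 0.72
tool delta mm [-244.1 -158.6    9.6] dyaw->wz 0.0022371287784370697 Ftruer [-0.22  0.07 -0.98] pos truer mm [ 22.8 182.2  68.4]
```

Emit:
{"method": "drive_tool", "body": {"series": [0.3, -30, -20, 0, -0.006, 0, 0, 0.3, -30, -20, 0, 0, 0, 0, 0.3, -30, -20, 0, 0, 0, 0, 0.3, -30, -20, 0, 0, 0, 0, 0.3, -30, -20, 0, 0, 0, 0, 0.3, -30, -20, 0, 0, 0, 0, 0.3, -32, -20, 0, 0, 0, 0, 0.3, -32, -19, 0, 0, 0, 0, 0.3, 0, 0, 0, 0, 0, 0, 0.3, 0, 0, 0, 0, 0, 0]}}

```text
t: 14.9
eef_pos: [0.5565, -0.325, 0.1583]
tool_rot: [-0.0, 0.601, 0.8, 0.0]
contact_force: [0.3, 0.7, -1.0]
gripper_width: 0.723
```

```bash
python3 - <<'E'
from h import *
import pickle
st(c=(.535,-.249,.15),yaw=106)
w=cam('wrist');w['o']=bot.get_obs();pickle.dump(w,open('w6.pkl','wb'))
cv2.imwrite('pics/w6.png',cv2.resize(w['pixels'],(800,600),interpolation=2))
E
```

```text
t 14.9 p [ 0.5565 -0.325   0.1583] yaw 106.19 zaxis [-5.e-04  4.e-04 -1.e+00] q7 0.53 F [ 0.33  0.67 -1.02] w 0.723
tool delta mm [79.   0.5  8.3] dyaw->wz 0.003230533549797965 Ftruer [ 0.52 -0.54 -1.02] pos truer mm [-141.8  421.4   68.3]
```

View pics/w6.png

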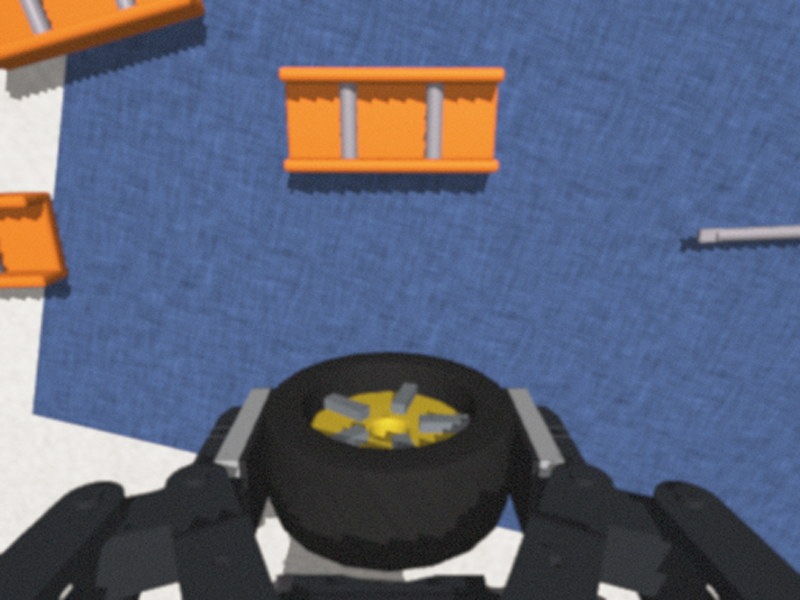

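```bash
python3 - <<'E'
from h import *
import pickle
w=pickle.load(open('w6.pkl','rb'));o=w['o'];M=R.from_quat(np.roll(o['tool_rot'],-1)).as_matrix();p=np.array(o['eef_pos'])
W=lambda x,y:(x*.64,y*.64)
f=lambda P:((np.atleast_2d(P)-p)@M*1000).round(1).tolist()
print('lips back/front ends',f(onz(w,[W(280,74),W(504,74),W(286,166),W(498,166)],.022)))
L=onz(w,[W(280,74),W(504,74),W(286,166),W(498,166)],.022);print(L.mean(0)); 
for a,b in((0,1),(2,3)): d=L[b]-L[a];print(np.degrees(np.arctan2(d[1],d[0])),np.hypot(*d[:2]))
print('wheel in bottom',f(onz(w,[W(389,353)],p[2]-.0043-.032)),'outer top',f(onz(w,[W(389,568)],p[2]-.0043+.032)),'hub',f(onz(w,[W(388,428)],p[2]-.0043)),'inner top',f(onz(w,[W(388,464)],p[2]-.0043+.032)))
g=w['pixels'].max(2)[:,247:251].mean(1); print(g[215:375].round().astype(int).tolist())
E
```

```text
lips back/front ends [[100.2, -48.9, 136.4], [100.1, 49.9, 136.4], [60.8, -48.7, 136.4], [60.7, 49.8, 136.4]]
[ 0.53484806 -0.2470071   0.022     ]
16.162783881729805 0.09881782228535836
16.16533663184749 0.09844582563772704
wheel in bottom [[10.1, -1.0, 36.3]] outer top [[-12.6, -1.0, -27.7]] hub [[2.5, -1.3, 4.3]] inner top [[13.7, -1.2, -27.7]]
[150, 148, 149, 152, 154, 153, 147, 148, 147, 129, 88, 48, 38, 38, 43, 39, 44, 46, 50, 54, 50, 50, 50, 50, 48, 50, 49, 50, 48, 50, 47, 48, 48, 50, 70, 119, 157, 171, 168, 169, 166, 166, 166, 168, 166, 167, 169, 170, 172, 174, 178, 186, 211, 230, 237, 238, 235, 234, 231, 227, 210, 169, 136, 128, 122, 120, 120, 131, 148, 157, 146, 117, 81, 44, 38, 40, 41, 38, 41, 39, 37, 40, 38, 40, 41, 40, 41, 43, 44, 51, 50, 48, 49, 50, 47, 49, 48, 48, 48, 48, 48, 48, 48, 50, 48, 48, 45, 48, 50, 50, 49, 47, 51, 45, 46, 46, 45, 45, 44, 48, 46, 46, 49, 47, 46, 50, 50, 49, 48, 42, 40, 40, 34, 34, 30, 32, 28, 31, 32, 30, 30, 33, 32, 32, 32, 32, 31, 29, 30, 39, 70, 104, 125, 129, 126, 115, 89, 67, 54, 52]
```

The cradle lips show at rows 74 and 166 (columns 280–504). The cradle centre is at (0.535, -0.247), yaw 16.2°, agreeing with the first measurement and the stated size. In the tool frame it is 80.4 ahead, and the wheel centre is about -0.7, -1.1. So I'll shift +81, +1.6, then lower.

Emit:
{"method": "drive_tool", "body": {"series": [0.3, 27, 0.6, 0, 0, 0, 0, 0.3, 27, 0.5, 0, 0, 0, 0, 0.3, 27, 0.5, 0, 0, 0, 0, 0.3, 0, 0, 20, 0, 0, 0, 0.3, 0, 0, 20, 0, 0, 0, 0.3, 0, 0, 20, 0, 0, 0, 0.3, 0, 0, 0, 0, 0, 0, 0.3, 0, 0, 0, 0, 0, 0]}}

```text
t: 15.95
eef_pos: [0.5358, -0.2482, 0.0987]
tool_rot: [0.0, 0.601, 0.799, -0.0]
contact_force: [0.6, 0.2, -0.7]
gripper_width: 0.723
```

```bash
python3 - <<'E'
from h import *
import pickle
w6=pickle.load(open('w6.pkl','rb'));o=w6['o'];M=R.from_quat(np.roll(o['tool_rot'],-1)).as_matrix()
tg=np.array(o['eef_pos'])+M@np.array([.0811,.0016,.1120]);print(tg)
st(c=tg,yaw=106.16)
s=cam('side');cv2.imwrite('pics/s7.png',cv2.resize(s['pixels'][190:310,230:390],(800,600),interpolation=2))
E
```

```text
[ 0.53567852 -0.24608782  0.04643209]
t 15.95 p [ 0.5358 -0.2482  0.0987] yaw 106.05 zaxis [ 2.e-04 -8.e-04 -1.e+00] q7 0.38 F [ 0.55  0.21 -0.71] w 0.723
tool delta mm [ 2.1  0.5 52.3] dyaw->wz -0.0019955846186843207 Ftruer [ 0.59 -0.03 -0.71] pos truer mm [-138.4  341.9    8.7]
```

View pics/s7.png

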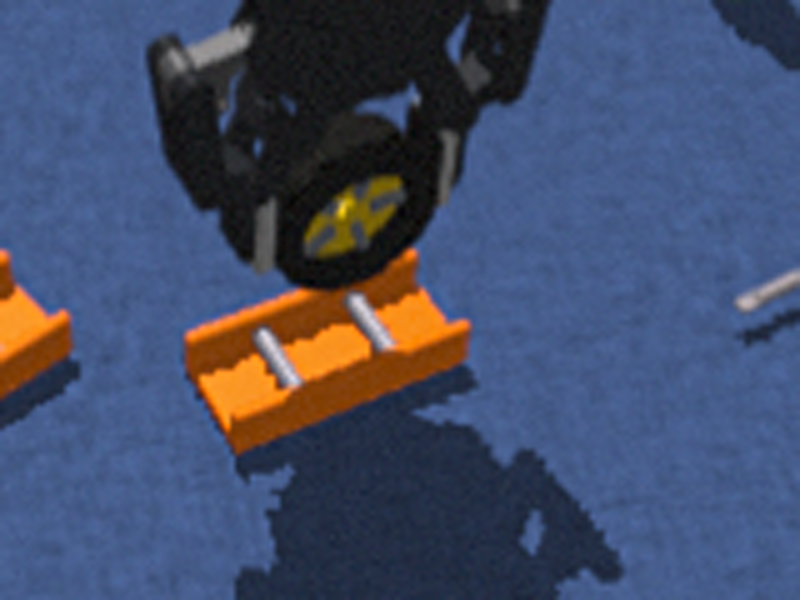

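The crop shows the wheel upright above the cradle's middle, in line with the trough. Correcting by 2 mm, then lowering.

Emit:
{"method": "drive_tool", "body": {"series": [0.3, 2, 0.5, 0, 0, 0, 0, 0.3, 0, 0, 15, 0, 0, 0, 0.3, 0, 0, 15, 0, 0, 0, 0.3, 0, 0, 0, 0, 0, 0, 0.3, 0, 0, 0, 0, 0, 0]}}

```text
t: 16.62
eef_pos: [0.5354, -0.246, 0.0683]
tool_rot: [0.0, 0.601, 0.799, -0.0]
contact_force: [0.2, -0.3, -0.3]
gripper_width: 0.721
```

```bash
python3 - <<'E'
from h import *
st(c=(.5357,-.2461,.0464),yaw=106.16)
E
```

```text
t 16.62 p [ 0.5354 -0.246   0.0683] yaw 106.06 zaxis [-5.e-04 -6.e-04 -1.e+00] q7 0.36 F [ 0.19 -0.31 -0.32] w 0.721
tool delta mm [-0.2  0.3 21.9] dyaw->wz -0.001798859172090328 Ftruer [ 0.08  0.36 -0.32] pos truer mm [-138.1  339.7  -21.7]
```

Emit:
{"method": "drive_tool", "body": {"series": [0.3, 0, 0, 6, 0, 0, 0, 0.3, 0, 0, 6, 0, 0, 0, 0.3, 0, 0, 4, 0, 0, 0, 0.3, 0, 0, 0, 0, 0, 0]}}

```text
t: 17.12
eef_pos: [0.5352, -0.246, 0.0521]
tool_rot: [-0.0, 0.601, 0.799, -0.0]
contact_force: [-0.6, -0.1, -1.5]
gripper_width: 0.722
```

Emit:
{"method": "drive_tool", "body": {"series": [0.3, 0, 0, 2, 0, 0, 0, 0.3, 0, 0, 2, 0, 0, 0, 0.3, 0, 0, 0, 0, 0, 0]}}

```text
t: 17.5
eef_pos: [0.5354, -0.2461, 0.0485]
tool_rot: [0.0, 0.601, 0.799, -0.0]
contact_force: [0.2, 0.2, -0.0]
gripper_width: 0.718
```

Emit:
{"method": "drive_tool", "body": {"series": [0.3, 0, 0, 1, 0, 0, 0, 0.3, 0, 0, 0, 0, 0, 0]}}

```text
t: 17.75
eef_pos: [0.5354, -0.2461, 0.0476]
tool_rot: [0.0, 0.601, 0.799, -0.0]
contact_force: [0.1, -1.2, -0.5]
gripper_width: 0.724
```

Emit:
{"method": "drive_tool", "body": {"series": [0.3, 0, 0, 0.7, 0, 0, 0, 0.3, 0, 0, 0, 0, 0, 0]}}

```text
t: 18.0
eef_pos: [0.5355, -0.2461, 0.0473]
tool_rot: [0.0, 0.601, 0.799, -0.0]
contact_force: [-2.0, 0.6, 4.3]
gripper_width: 0.727
```

Emit:
{"method": "drive_tool", "body": {"series": [0.3, 0, 0, 0.7, 0, 0, 0, 0.3, 0, 0, 0, 0, 0, 0]}}

```text
t: 18.25
eef_pos: [0.5355, -0.2461, 0.0472]
tool_rot: [0.0, 0.601, 0.799, -0.001]
contact_force: [-4.1, 1.5, 10.5]
gripper_width: 0.724
```

Contact at the expected height (seated). Easing the push, then opening.

Emit:
{"method": "drive_tool", "body": {"series": [0.3, 0, -0.4, -0.7, 0, 0, 0, 0.3, 0, 0, 0, 0, 0, 0]}}

```text
t: 18.5
eef_pos: [0.5354, -0.2462, 0.0472]
tool_rot: [0.001, 0.601, 0.799, -0.0]
contact_force: [-0.7, 0.1, 5.6]
gripper_width: 0.719
```

Emit:
{"method": "drive_tool", "body": {"series": [0.55, 0, 0, 0, 0, 0, 0, 0.7, 0, 0, 0, 0, 0, 0, 0.8, 0, 0, 0, 0, 0, 0, 1, 0, 0, 0, 0, 0, 0, 1, 0, 0, 0, 0, 0, 0]}}

```text
t: 19.12
eef_pos: [0.535, -0.2462, 0.0468]
tool_rot: [0.0, 0.601, 0.799, -0.0]
contact_force: [-0.2, 0.3, 0.1]
gripper_width: 0.998
```

```bash
python3 - <<'E'
from h import *
st()
s=cam('side')['pixels'][190:310,230:390];w=cam('wrist')['pixels'][150:384,80:420]
cv2.imwrite('pics/s8.png',np.hstack([cv2.resize(s,(400,300),interpolation=2),cv2.resize(w,(400,300),interpolation=2)]))
E
```

```text
t 19.12 p [ 0.535  -0.2462  0.0468] yaw 106.05 zaxis [-2.e-04 -8.e-04 -1.e+00] q7 0.35 F [-0.24  0.35  0.11] w 0.998
tool delta mm [302.1 131.1 -45.4] dyaw->wz -0.02524487662712893 Ftruer [-0.13 -0.4   0.11] pos truer mm [-138.6  339.7  -43.2]
```

View pics/s8.png

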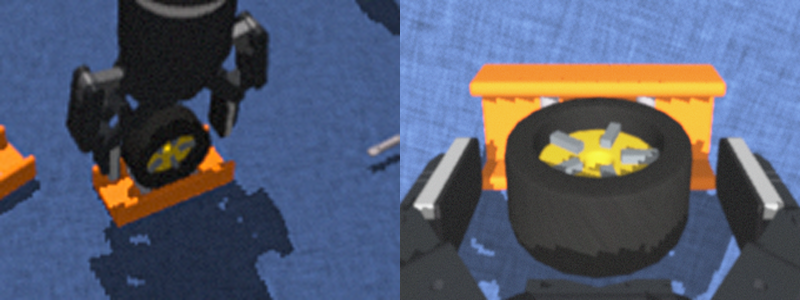

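The wheel stands in the cradle at (165,150) in the side crop, with both pads clear. Withdrawing straight up.

Emit:
{"method": "drive_tool", "body": {"series": [1, 0, 0, -8, 0, 0, 0, 1, 0, 0, -15, 0, 0, 0, 1, 0, 0, -25, 0, 0, 0, 1, 0, 0, -30, 0, 0, 0, 1, 0, 0, -40, 0, 0, 0, 1, 40, 0, -40, 0, 0, 0, 1, 40, 0, 0, 0, 0, 0, 1, 40, 0, 0, 0, 0, 0, 1, 0, 0, 0, 0, 0, 0, 1, 0, 0, 0, 0, 0, 0, 1, 0, 0, 0, 0, 0, 0]}}

```text
t: 20.6
eef_pos: [0.5021, -0.132, 0.205]
tool_rot: [0.001, 0.602, 0.798, -0.0]
contact_force: [0.2, -0.6, 0.2]
gripper_width: 0.999
```

```bash
python3 - <<'E'
from h import *
import pickle
st()
S=cam('side');T=cam('top')
cs=pickle.load(open('c0.pkl','rb'))
s=S['pixels'][180:310,220:390];t=T['pixels'][50:270,180:400]
cv2.imwrite('pics/s9.png',np.hstack([cv2.resize(s,(400,306),interpolation=2),cv2.resize(t,(306,306),interpolation=2)]))
for nm,(c,a) in {'side':(S,cs['side']),'top':(T,cs['top'])}.items():
    for lab,X in dict(glue=(.775,-.056,.05),spare=(.39,-.083,.013),driver=(.775,-.235,.01)).items():
        u,v=proj(c,X)[0].astype(int)
        d=cv2.absdiff(c['pixels'],a['pixels'])[max(0,v-10):v+10,max(0,u-10):u+10]
        print(nm,lab,(u,v),d.mean().round(1))
E
```

```text
t 20.6 p [ 0.5021 -0.132   0.205 ] yaw 105.95 zaxis [ 3.0e-04 -1.3e-03 -1.0e+00] q7 0.26 F [ 0.23 -0.59  0.16] w 0.999
tool delta mm [183.7 130.9 112.8] dyaw->wz -0.027138652547246567 Ftruer [0.05 0.63 0.16] pos truer mm [-135.6  220.9  115. ]
side glue (np.int64(378), np.int64(168)) 5.9
side spare (np.int64(212), np.int64(207)) 7.3
side driver (np.int64(408), np.int64(238)) 6.3
top glue (np.int64(225), np.int64(85)) 5.5
top spare (np.int64(238), np.int64(244)) 6.9
top driver (np.int64(296), np.int64(92)) 42.5
```

No more pictures can be viewed, so I'll check the wheel numerically. The driver's difference in the top view is probably the arm or its shadow, since the side view shows it unchanged.

```bash
python3 - <<'E'
from h import *
S=cam('side');hsv=cv2.cvtColor(S['pixels'],cv2.COLOR_BGR2HSV)
m=cv2.inRange(hsv,(22,120,60),(35,255,255));u0=proj(S,(.535,-.247,.042))[0];print('seat px',u0)
n,l,st_,c=cv2.connectedComponentsWithStats(m)
for i in range(1,n):
    if st_[i,4]>15: print('yellow',c[i].round(1),st_[i])
u,v=u0.astype(int)
g=(S['pixels'].max(2)<70).astype(np.uint8);g[:v-40]=0;g[v+40:]=0;g[:,:u-40]=0;g[:,u+40:]=0
for row in S['pixels'].max(2)[v-28:v+26:3,u-30:u+30:3]: print(' '.join('%3d'%x for x in row))
T=cam('top');d=T['pixels'][82:103:4,286:308:4].max(2);print(d, proj(T,bot.get_obs()['eef_pos']))
E
```

```text
seat px [294.99971426 248.22812083]
yellow [189.4  59.3] [186  53   8  12  56]
yellow [205.1  76. ] [198  69  15  15 159]
yellow [298. 251.] [289 244  18  15 101]
134 132 128 135 140 135 135 139 137 140 139 131 141 138 133 136 138 143 131 130
133 135 134 138 130 135 129 129 128 139 127 135 145 138 139 140 137 135 129 129
131 139 132 136 138 130 130 132 141 137 137 141 134 139 145 134 144 138 127 132
132 136 141 123 141 139 134 138 134 127 128 136 136 143 133 137 139 139 137 135
126 135 135 135 135 135 128 131 143 139  97  52  37  66 132 140 133 143 142 138
129 136 135 136 136 131 139 141 104  12  15  19  22  21  21 141 133 133 140 136
135 137 137 135 135 136 143  55  14  21  12  16  23  19  16  56 145 134 136 136
127 138 143 140 139 142  61   8  24  22  23  22  19  21  21  23 187 130 129 133
132 135 137 134 135 115  23  16  26  27  15  13  22  63  62  25  16 134 136 136
134 127 131 130 137  28  13  27  23  21  17 101  76  79  68  25  20 146 146 134
121 141 138 134 144  15  21  21  21  18  69 151 110 101  24  15  25 255 144 135
134 141 141 149 251  95  18  19  22 116  83 107  97  62  14  19 158 249 242 141
133 168 255 197 129 128  17  19  26  66 109 110  66  20  21  71 122 203 131 135
135 119 123 127 127 120  50  21  19  26  20  21  22  19  62 118 129 127 124 126
133 118 125 117 109 253 255  20  14  19  19  22  72 125 134 128 125 128 129 121
128  77 255 255 252 251 124 101  70  73 120 135 130 126 124 124 127  81  68  63
139 146 142 251 248 253 119 120 124 135 127 122 125 128 123  67  59  69  64  63
 76 135 138 250 255 141 129 129 125 124 125 128  79  63  68  65  64  69  66  63
[[130 132 131 132 129 131]
 [135 137 136 136 135 135]
 [133 134 135 132 133 134]
 [121 114 114 114 114 114]
 [124 121 118 112 114 115]
 [124 126 119 119 117 110]] [[264.49286728 178.26862739]]
```

```bash
python3 - <<'E'
from h import *
import pickle
a=pickle.load(open('c0.pkl','rb'))
for n,b in(('top',(60,125,275,315)),('side',(215,258,372,442)),('side',(145,190,365,392))):
    c=cam(n)['pixels']; y0,y1,x0,x1=b
    for k in (a[n]['pixels'],c):
        h=cv2.cvtColor(k[y0:y1,x0:x1],cv2.COLOR_BGR2HSV); blue=cv2.inRange(h,(108,200,60),(125,255,255))
        ys,xs=np.nonzero(blue); print(n,b,'blue n',len(xs),(xs.mean()+x0,ys.mean()+y0) if len(xs) else '', k[y0:y1,x0:x1].mean((0,1)).round())
    print('frac changed',(cv2.absdiff(c,a[n]['pixels'])[y0:y1,x0:x1].max(2)>40).mean().round(3))
E
```

```text
top (60, 125, 275, 315) blue n 0  [118.  80.  62.]
top (60, 125, 275, 315) blue n 0  [108. 109. 112.]
frac changed 0.75
side (215, 258, 372, 442) blue n 349 (np.float64(422.36389684813753), np.float64(228.7134670487106)) [119.  76.  55.]
side (215, 258, 372, 442) blue n 335 (np.float64(422.6029850746269), np.float64(228.52537313432836)) [127.  82.  60.]
frac changed 0.0
side (145, 190, 365, 392) blue n 0  [98. 80. 71.]
side (145, 190, 365, 392) blue n 0  [106.  86.  76.]
frac changed 0.0
```

The side view shows the driver and glue unchanged. In the top view the grey arm covers the driver. Handing in.

```bash
python3 -c "
from station import bot
print(bot.hand_in())"
```

```text
the job is handed in; nothing more can be done
None
```

The wheel is off the bent spindle and standing upright in the orange cradle farthest from the base, and the job is handed in at about 21 s of the 58 s.

- **Removal:** I held the wheel across its tread and slid it off, tilting to follow the bend (about 9° to one side and 4.5° up). Force readings between steps while sliding stayed around 1 N, which is the sensor's noise. When the jaws closed, before any sliding, they briefly pressed the wheel down on the spindle at about 6 N, and I lifted it clear.
- **Set-down:** I lowered the wheel until it touched the rods at the expected height. I pushed slightly too far, reaching about 10.5 N, then eased back to about 6 N before letting go.
- **Last checks:**
  - **Wheel:** in the side view the yellow rim is about 3 px from where a seated wheel should appear. The tyre stands between the lips.
  - **Arm:** it is clear, at noise-level force.
  - **Bystanders:** the glue bottle and screwdriver are unchanged in the side view. The spare wheel's spot looks the same in both views.
- **Checks that failed or disagreed:** the last picture could not be viewed because I had reached the limit of 12, so the final check was by pixel values only. The top view of the screwdriver disagreed, with most of that patch changed. The patch had turned grey, so I took it to be the arm in the way and relied on the side view.

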